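Pump the marking lift up to its stops

ROBOT

A 7-joint arm with a two-finger parallel gripper is mounted at the origin on the work surface. World frame = base frame: x ahead of the robot, y to its left, z up, the work surface at z = 0. Lengths are in mm, angles in rad, forces in N, time in s.
With the tool pointing down it reaches from about 400 to 875 mm from the base axis. Payload 4.4 kg.
Tool frame: the origin (TCP) lies midway between the tips of the shut fingers; the grasp point (between the pads) lies behind it (bot.tcp_to_grasp is the z of the grasp point in the tool frame, in mm); z points along the fingers, y is the line along which they close (so a half turn about z gives the same grasp; the last joint's range is limited). The gripper opens to 85 mm and grips with 20 to 120 N. Pads are 22 mm wide; open, the fingers measure 114 mm over their backs; the gripper's body (76 mm by 85 mm) begins 54 mm behind the grasp point. The pads swing forward as they close: fully open they stand 13 mm farther back than shut.
Start: joints at [1.272, 0.628, 0.038, 1.517, -0.027, 0.996, -0.02], TCP at [149.984, -632.473, 231.313] pointing down, gripper open.
Joint ranges: [-3.06, 3.06], [-0.37, 2.12], [-1.25, 1.32], [0.18, 2.47], [-1.1, 4.24], [0.23, 1.98], [-2.94, 2.94]. Speed limits (rad/s): [2.57, 2.57, 3.14, 3.14, 3.14, 3.14, 3.14].

INTERFACE

Orientations are given as a unit quaternion [w, x, y, z].
In Python, from cell import bot gives the robot as it stands.
- The arm moves only by the tool send_rows, never from a script. Its argument "deltas" is a list of rows, each an object with "fingers": the finger opening in mm, from 0 to 85.4; "travel": the shift along the tool's x, y, z as a fraction of full scale, a list of three; "turn": the turn about the tool's z as a fraction of full scale. In form: [{"fingers": fingers, "travel": [tx, ty, tz], "turn": turn}, ...]. A call has 1 to 8 rows; each row shifts and turns the commanded pose from where the row before left it, along the tool's axes as they then stand; what a row does not reach is not made up. Full scale, the value 1, is 2.5 cm for a shift and 120 degrees for a turn. A row lasts 1/12 s, in which the tool goes at most 41.7 mm and 7.16 degrees, less where a joint would pass 70% of its speed; a pose out of reach is approached as far as the arm can. A call with a number of a shift or a turn outside -1 to 1 is refused whole. A call with a gripper value outside its range is refused whole. The fingers move at their own pace and stop on an object; "newtons" is the grip in N (left out, the last holds). Time passes only in rows, so rows that do not move let the fingers close. It gives the time, the measured TCP pose, the force, the opening and the grip force at its end, in the units of the state.
- bot.observe(): the state, without advancing time (a new reading comes with each control period).
- bot.read_camera(name): name is "scene" or "side" or "wrist"; returns the picture (420x560x3 uint8, blue, green, red); there is no depth.
- bot.camera_params(name): a dict with "intrinsics" (3x3 intrinsics, pixels), "extrinsics" (4x4, takes a point from camera to world coordinates). Camera axes: x right, y up, looking along -z (the intrinsics and any distortion apply to the point x, -y, -z); pixel columns grow to the right and rows downward; lengths in mm; the calibration is good to about 2 mm. A picture is of the moment at which its call begins: read the wrist's pose just before it. camera_params takes no time and is no camera call; for the wrist camera it gives the pose at the moment of the call.
- bot.sign_off(): hands the job in; it is judged then, once.
The state is a dict: "t": time; "joints": joint angles; "joint_velocities": joint speeds; "tau": joint torques, N m; "tool_pos": TCP position; "orientation": TCP orientation; "wrist_force": force on the tool from outside, world axes, zero at the start; "ft_torque": the same for the moment, N m; "finger_gap": finger opening in mm; "finger_force": force on a finger pad.
Only numpy, scipy, OpenCV 4.12 (cv2) and the standard library are available. Lean on these libraries where they do the work, as an engineer would, in place of code of your own. Each camera call takes 0.05 s, during which the arm holds its last target. There are 200 camera calls.

TASK

The small lift on the marking bench is locked and its platform stands too low for marking: pull the lock knob on the sloping panel fully out, then pump the hand lever through full strokes until the platform is hard up against the stop collars on its guide posts, and finally, with the lever back up, push the lock knob fully home again. Raise the platform with the lever only, without touching the platform or the switch on it, and do not force the lever when it comes up against something hard. Leave the loose switches on the bench standing where they are.

Things in the scene. Friction and masses are not known exactly. Their poses are not given: they have to be found in the camera images.
- station: Lift station, fixed. Origin: bench surface under the lever hinge; x away from robot, y left. Base plate x -100..210, y -130..140 mm. Black housing x -20..62, y -75..130, top z 160 mm; at y 20..130 a cabinet goes on to z 260 with an eave (front edge x -40, z 246..260). Below the eave a grey panel slopes 35 deg, lock knob at y 70. Lever hinge: along y at x 0, z 110; lever on the right side, y -108.
- lever: Hand lever: steel bar 16 mm thick with a rubber grip 26 mm thick, 118 to 213 mm from the hinge, pointing towards the robot (station -x) and, at rest, 35 degrees up. A spring lifts it back; pressing the grip down (5 to 15 N) pumps. Origin: on the hinge line at station x 0, y 0, z 110 mm; axes as the station's at rest, turning with the lever.
- lever_grip (a point): Point on the centre line of the lever's rubber grip, 165 mm from the hinge line; moves with the lever.
- pump_shaft (a joint): Lever angle, rad: 0 = up at rest, 0.70 = fully down (5 degrees below level). Ratchet pump: each full stroke down and up raises the platform about 11 mm (the first may differ); under three quarters of a stroke may raise nothing. With the lock knob home the lever is blocked (moves under 0.1). When the platform meets its stops the lever goes hard part way down.
- lock (a joint): How far the lock knob is pulled out, m: 0 = home (lever blocked), 0.030 = fully out (lever free). It snaps over a detent halfway; sliding takes about 3 to 8 N.
- knob_grip (a point): Centre of the lock knob's head, a black cylinder 26 mm across, 20 mm tall (18 to 38 mm above the panel when home) on a 10 mm stem; moves with it. Frame z = knob axis, the way it pulls out: up and towards the robot, 35 deg from vertical (x -0.574, z 0.819 in station frame); frame y = station y. The eave is above and behind it: come in along the axis.
- lift (a joint): Height of the platform above its lowest position, m: 0 = lowest, 0.045 = against the stop collars. It stays where it is left.
- platform: Lift platform behind the housing: steel plate 130 x 200 x 10 mm (station x 70..200, y -80..120 mm) with a rotary switch fixed in a nest on it, on two guide posts; top of plate at z 175 mm when lowest. Stop collars (28 mm across) on the posts, underside at z 220 mm, end its travel. Origin: station x 0, y -40 mm, at bench height when lowest; z up.
- switch_a: A finished rotary switch standing loose on the bench (bystander): grey cylinder 44 mm across and 52 mm high, a 60 x 60 mm square plate on it, a small black handle on top, 82 mm high in all. Origin: centre of its underside, z up.
- switch_b: A finished rotary switch standing loose on the bench (bystander): grey cylinder 44 mm across and 52 mm high, a 60 x 60 mm square plate on it, a small black handle on top, 82 mm high in all. Origin: centre of its underside, z up.
- switch_c: A finished rotary switch standing loose on the bench (bystander): grey cylinder 44 mm across and 52 mm high, a 60 x 60 mm square plate on it, a small black handle on top, 82 mm high in all. Origin: centre of its underside, z up.

How it is judged (in metres and radians):
On the way, in this order (a step that is already met when the one before it is completed fails the run):
1. the lock knob is pulled fully out (25 mm or more) (value of joint lock above 0.025 m), for 0.1 s.
2. the platform is pumped up to within 2 mm of its stop collars (value of joint lift above 0.043 m), for 0.2 s.
At the end, for the whole second after the job is handed in: The platform is at rest within 2 mm of the stop collars (lift above 0.043), the lever is back up (within 0.08 rad of rest) and the lock knob is home (within 3 mm) (value of joint lift above 0.043 m and value of joint pump_shaft below 0.08 rad and value of joint lock below 0.003 m and linear speed of platform below 0.01 m/s); the robot touches nothing.
It fails at once if the lever is forced (more than 60 N on it) (contact force between any of the fingers, the arm and lever above 60 N).
It fails at once if the robot touches the platform or the switch on it (contact force between any of the fingers, the arm and platform above 1 N).
It fails at once if a loose switch is knocked over or moved more than 15 mm (distance of any of switch_a, switch_b, switch_c from where it was at the start of the episode above 0.015 m or angle between any of switch_a, switch_b, switch_c's own z axis and vertical above 0.3 rad).
It also fails if it takes over 64 s, if anything falls off the work surface, if the arm or the gripper's body presses on something with over 40 N, if the wrist force passes 120 N, or if a joint passes its speed limit or range.

## Working session

There is one attempt and no reset: what is moved stays moved. The work goes in short steps, Python scripts to look and compute and a tool call to move; the robot and the scene stay as the last step left them, time stands still between calls to the robot, and variables do not carry over. Pictures are saved under pics/ and viewed, at most 10 in all, crops included, and the job is handed in when it is done.

Besides the shell and the picture viewer there is one more tool, called after "Call:" as name([rows], argument=value, ...), one row to a line, values as JSON. send_rows: Moves the arm, as the interface text tells. Shift numbers are shares of 2.5 cm and turn numbers shares of 120 degrees, none past 1 either way. Its arguments: {"type":"object","properties":{"deltas":{"type":"array","items":{"type":"object","properties":{"fingers":{"type":"number"},"travel":{"type":"array","items":{"type":"number"}},"turn":{"type":"number"}}}},"newtons":{"type":"number"}},"required":["deltas"]}

```bash
mkdir -p pics; python3 - <<'E'
from cell import bot
import cv2,numpy as np
np.set_printoptions(precision=3,suppress=True)
o=bot.observe();print(o,bot.tcp_to_grasp)
for n in ("scene","side"):
    cv2.imwrite(f"pics/{n}0.png",bot.read_camera(n)); p=bot.camera_params(n);print(n,p)
E
```

```text
{'t': 0.0, 'joints': array([ 1.272,  0.629,  0.038,  1.518, -0.027,  0.996, -0.02 ]), 'joint_velocities': array([ 0.   , -0.002,  0.   , -0.   , -0.002, -0.   ,  0.001]), 'tau': array([  0.001, -56.342,   1.226, -19.345,   0.011,   0.01 ,   0.   ]), 'tool_pos': array([ 149.848, -631.87 ,  230.405]), 'orientation': array([-0.001,  0.993,  0.116, -0.   ]), 'wrist_force': array([ 0.   , -0.534,  0.281]), 'ft_torque': array([0.002, 0.015, 0.017]), 'finger_force': 0.0, 'finger_gap': 85.66021213628142} -18.700000000000003
scene {'intrinsics': array([[468.464,   0.   , 273.734],
       [  0.   , 468.464, 215.305],
       [  0.   ,   0.   ,   1.   ]]), 'extrinsics': array([[   0.475,    0.839,   -0.267,  354.52 ],
       [  -0.88 ,    0.45 ,   -0.153, -122.23 ],
       [  -0.008,    0.307,    0.952, 1094.02 ],
       [   0.   ,    0.   ,    0.   ,    1.   ]])}
side {'intrinsics': array([[427.355,   0.   , 277.916],
       [  0.   , 427.355, 213.391],
       [  0.   ,   0.   ,   1.   ]]), 'extrinsics': array([[ -0.033,  -0.938,   0.344, 889.701],
       [  0.999,  -0.028,   0.02 ,  82.42 ],
       [ -0.009,   0.344,   0.939, 908.06 ],
       [  0.   ,   0.   ,   0.   ,   1.   ]])}
```

View pics/scene0.png

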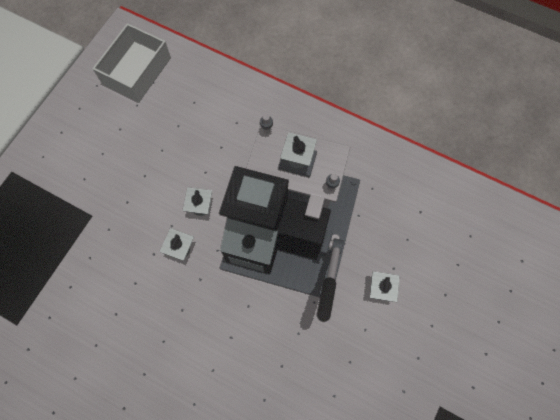

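View pics/side0.png

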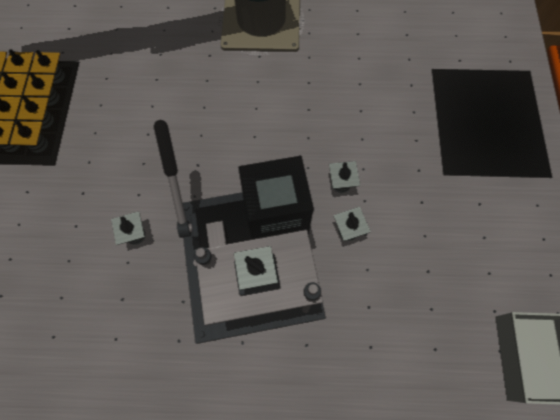

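The scene view shows the station at about (290,220), with the knob at (248,241), the lever grip from (330,280) to (324,316), and loose switches at (197,200), (177,244) and (385,287). The side view shows the same from behind, with the grip end at (161,125). I'll enlarge both for accurate corners.

```bash
python3 - <<'E'
import cv2,numpy as np
a=cv2.imread("pics/scene0.png")[110:330,205:405];b=cv2.imread("pics/side0.png")[110:350,140:340]
f=lambda i,s:cv2.convertScaleAbs(cv2.resize(i,(800,600) if s else None,fx=4,fy=4,interpolation=cv2.INTER_CUBIC),alpha=1.8,beta=15)
A=cv2.imread("pics/scene0.png")[155:305,205:405];B=cv2.imread("pics/side0.png")[150:300,140:340]
A=cv2.imread("pics/scene0.png")[155:330,205:405]
B=cv2.imread("pics/side0.png")[150:350,170:370]
for n,i,s in(("A",A,3.4),("B",B,3)):
    cv2.imwrite(f"pics/{n}.png",cv2.convertScaleAbs(cv2.resize(i,None,fx=s,fy=s,interpolation=cv2.INTER_CUBIC),alpha=2.2,beta=20))
E
```

```text
(no output)
```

View pics/A.png

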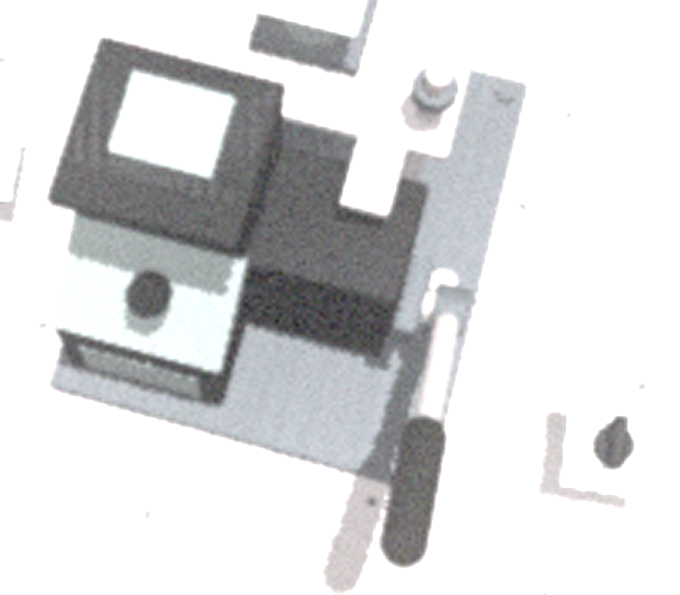

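View pics/B.png

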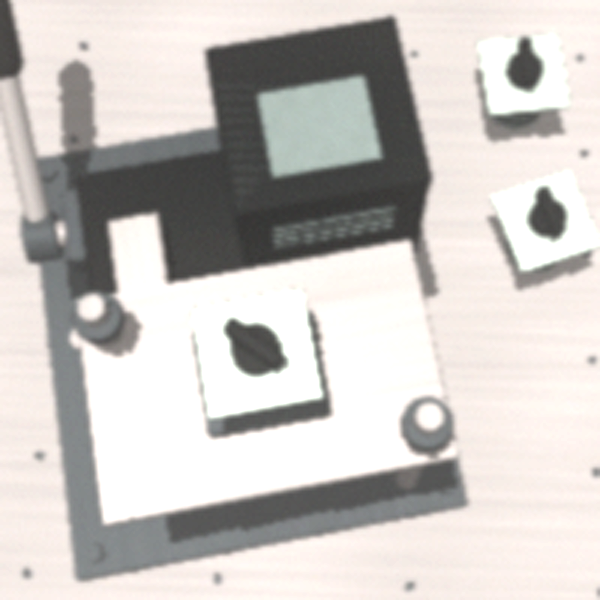

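A shows the cabinet-top corners at about (104,40), (284,86), the knob at (150,292) and the grip end at (404,560). B shows the cabinet-top corners at (207,48), (394,17), (431,181), (240,210) and the rear base corners at (80,578), (467,505). I'll fit the station pose from these.

```bash
cat > h.py <<'E'
from cell import bot
import cv2,numpy as np
from scipy.optimize import least_squares
from scipy.spatial.transform import Rotation as R
np.set_printoptions(precision=3,suppress=True)
def proj(n,P,p=None):
    p=p or bot.camera_params(n);E=np.linalg.inv(p["extrinsics"]);c=P@E[:3,:3].T+E[:3,3]
    c=c*[1,-1,-1];q=c@p["intrinsics"].T;return q[:,:2]/q[:,2:]
def st(v,P): return R.from_euler('z',v[2]).apply(P)+[v[0],v[1],0]
E
python3 - <<'E'
from h import *
fa=[(-100,140,-1,52,388),(210,-130,-1,525,85),(62,130,260,104,40),(62,20,260,284,86),(-40,20,246,242,248),(-20,-75,160,388,302),(62,-75,160,428,183)]
fb=[(-40,20,260,207,48),(-40,130,260,394,17),(62,130,260,431,181),(62,20,260,240,210),(210,-130,-1,80,578),(210,140,-1,467,505),(200,-80,175,103,523)]
A=np.array(fa,float);B=np.array(fb,float)
pa=A[:,3:]/3.4+[205,155]; pb=B[:,3:]/3+[170,150]
ca,cb=bot.camera_params("scene"),bot.camera_params("side")
def res(v):
    o=[]
    for F,px,n,c in((A,pa,"scene",ca),(B,pb,"side",cb)):
        P=F[:,:3].copy();P[P[:,2]<0,2]=v[3];o.append(proj(n,st(v,P),c)-px)
    return np.vstack(o)
s=least_squares(lambda v:res(v).ravel(),[600,0,0,8],loss='soft_l1');v=s.x
print(v,np.degrees(v[2]));print(res(v))
np.save("st.npy",v)
ax=np.array([-.574,0,.819]);
# triangulate check: knob, grip end
l=np.array([-np.cos(np.radians(35)),0,np.sin(np.radians(35))])
print("grip",st(v,np.array([[0,-108,110]])+l*165), "end px",proj("scene",st(v,np.array([[0,-108,110]])+l*213),ca),"seen",np.array([404,555])/3.4+[205,155])
print("side end",proj("side",st(v,np.array([[0,-108,110]])+l*213),cb))
# knob: panel z unknown; from scene ray, intersect station plane y=70, head centre at seen px
d=np.array([[(150/3.4+205-ca["intrinsics"][0,2])/ca["intrinsics"][0,0],-(292/3.4+155-ca["intrinsics"][1,2])/ca["intrinsics"][1,1],-1]])
E=ca["extrinsics"];w=(d@E[:3,:3].T)[0];o=E[:3,3];Ri=R.from_euler('z',-v[2])
o=Ri.apply(o-[v[0],v[1],0]);w=Ri.apply(w);
for t in (870,890,900,910,920,940): print(o+w*t)
t=(70-o[1])/w[1];print("y70:",o+w*t)
print("panel pts on ray? panel bottom front corner px:",np.array([[62,330],[238,372]])/3.4+[205,155])
E
```

```text
[610.82  -12.365   0.215   0.091] 12.3372688658997
[[-0.825 -0.189]
 [ 0.564  0.823]
 [-1.186 -2.256]
 [ 0.538 -1.45 ]
 [-1.694  2.081]
 [ 2.827  0.988]
 [ 0.634 -0.422]
 [-0.82  -0.911]
 [ 0.772 -1.405]
 [ 1.076 -0.927]
 [-2.308  1.256]
 [-0.492  0.501]
 [-0.125  0.122]
 [ 1.102  0.789]]
grip [[ 501.857 -146.75   204.64 ]] end px [[322.281 319.828]] seen [323.824 318.235]
side end [[159.901 118.903]]
[-74.69   59.03  251.924]
[-70.112  61.595 232.565]
[-67.822  62.878 222.886]
[-65.533  64.16  213.207]
[-63.244  65.443 203.528]
[-58.665  68.008 184.169]
y70: [-55.111  70.    169.14 ]
panel pts on ray? panel bottom front corner px: [[223.235 252.059]
 [275.    264.412]]
```

```bash
python3 - <<'E'
from h import *
o=bot.observe();p=bot.camera_params("wrist");q=o["orientation"]
Rt=R.from_quat([q[1],q[2],q[3],q[0]]);print(Rt.as_matrix());print(p["intrinsics"]);E=p["extrinsics"]
print("cam in tool",Rt.inv().apply(E[:3,3]-o["tool_pos"]));print(Rt.as_matrix().T@E[:3,:3])
E
```

```text
[[ 0.973  0.231 -0.   ]
 [ 0.231 -0.973  0.002]
 [ 0.    -0.002 -1.   ]]
[[291.576   0.    281.04 ]
 [  0.    291.576 202.986]
 [  0.      0.      1.   ]]
cam in tool [  84.23     0.187 -142.837]
[[-0.001  0.945  0.327]
 [ 1.     0.     0.001]
 [ 0.001  0.327 -0.945]]
```

Call:
send_rows([
  {"fingers": 85,"travel": [0.84,-0.93,-0.5],"turn": 0},
  {"fingers": 85,"travel": [0.84,-0.93,-0.5],"turn": 0},
  {"fingers": 85,"travel": [0.84,-0.93,-0.5],"turn": 0},
  {"fingers": 85,"travel": [0.84,-0.93,-0.5],"turn": 0},
  {"fingers": 85,"travel": [0.84,-0.93,-0.5],"turn": 0},
  {"fingers": 85,"travel": [0.84,-0.93,-0.5],"turn": 0},
  {"fingers": 85,"travel": [0.84,-0.93,-0.5],"turn": 0},
  {"fingers": 85,"travel": [0.84,-0.93,-0.5],"turn": 0},
])

```text
t: 0.77
tool_pos: [270.9, -411.0, 331.6]
orientation: [-0.0, 0.993, 0.116, -0.0]
wrist_force: [-0.4, -0.6, 0.4]
finger_gap: 85.3
finger_force: 0.0
```

Call:
send_rows([
  {"fingers": 85,"travel": [0.73,-0.94,0],"turn": 0.008},
  {"fingers": 85,"travel": [0.73,-0.94,0],"turn": 0},
  {"fingers": 85,"travel": [0.73,-0.94,0],"turn": 0},
  {"fingers": 85,"travel": [0.73,-0.94,0],"turn": 0},
  {"fingers": 85,"travel": [0.73,-0.94,0],"turn": 0},
  {"fingers": 85,"travel": [0.73,-0.94,0],"turn": 0},
  {"fingers": 85,"travel": [0.73,-0.94,0],"turn": 0},
  {"fingers": 85,"travel": [0.73,-0.94,0],"turn": 0},
])

```text
t: 1.43
tool_pos: [372.5, -196.1, 331.2]
orientation: [-0.0, 0.994, 0.108, -0.0]
wrist_force: [0.3, -0.0, 0.7]
finger_gap: 84.7
finger_force: 0.0
```

Call:
send_rows([
  {"fingers": 85,"travel": [0.73,-0.94,0],"turn": 0},
  {"fingers": 85,"travel": [0.73,-0.94,0],"turn": 0},
  {"fingers": 85,"travel": [0.73,-0.94,0],"turn": 0},
  {"fingers": 85,"travel": [0.73,-0.94,0],"turn": 0},
  {"fingers": 85,"travel": [0.73,-0.94,0],"turn": 0},
  {"fingers": 85,"travel": [0.73,-0.94,0],"turn": 0},
  {"fingers": 85,"travel": [0,0,0],"turn": 0},
  {"fingers": 85,"travel": [0,0,0],"turn": 0},
])

```text
t: 2.1
tool_pos: [449.2, -34.9, 331.0]
orientation: [-0.0, 0.994, 0.11, -0.0]
wrist_force: [0.4, -0.1, 0.6]
finger_gap: 84.9
finger_force: 0.0
```

```bash
python3 - <<'E'
from h import *
import pickle
o=bot.observe();p=bot.camera_params("wrist");i=bot.read_camera("wrist")
v=np.load("st.npy");print(o["tool_pos"],o["orientation"],R.from_euler('z',-v[2]).apply(o["tool_pos"]-[v[0],v[1],0]))
pickle.dump((o,p),open("w1.pkl","wb"));cv2.imwrite("pics/w1r.png",i)
cv2.imwrite("pics/w1.png",cv2.convertScaleAbs(cv2.resize(i,None,fx=1.42,fy=1.42),alpha=1.8,beta=15))
E
```

```text
[449.248 -34.934 330.955] [-0.     0.994  0.11  -0.   ] [-162.664   12.475  330.955]
```

View pics/w1.png

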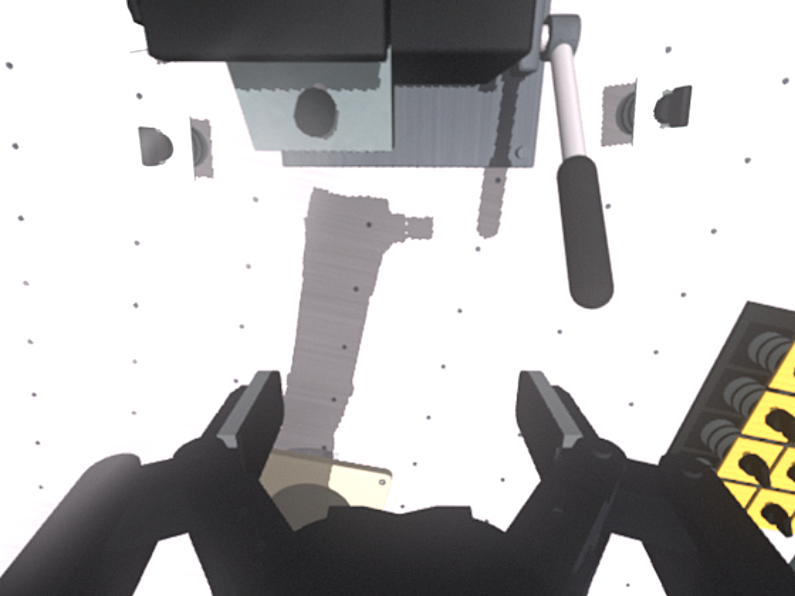

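The wrist view shows the knob head centred at (316,112), the front base corners at (282,167) and (532,167), and the panel's lower edge at (253,150)–(393,150). The eave's front edge is at row 62 and the grip end at (592,305). I'll refit the station with the knob position added as an unknown.

```bash
python3 - <<'E'
from h import *
import pickle
o,pw=pickle.load(open("w1.pkl","rb"))
ca,cb=bot.camera_params("scene"),bot.camera_params("side")
T={"base":None}
# (cam, kind/pt, px)
a=lambda x,y:((x+.5)/3.4+204.5,(y+.5)/3.4+154.5); b=lambda x,y:((x+.5)/3+169.5,(y+.5)/3+149.5); w=lambda x,y:(x/1.42,y/1.42)
c35=np.cos(np.radians(35));s35=np.sin(np.radians(35))
ge=(-205*c35,-108,110+205*s35)
O=[(ca,(-100,140,-1),a(52,388)),(ca,(210,-130,-1),a(525,85)),(ca,(62,130,260),a(104,40)),(ca,(62,20,260),a(284,86)),(ca,(-40,20,246),a(242,248)),(ca,(-20,-75,160),a(388,302)),(ca,(62,-75,160),a(428,183)),
(cb,(-40,20,260),b(207,48)),(cb,(-40,130,260),b(394,17)),(cb,(62,130,260),b(431,181)),(cb,(62,20,260),b(240,210)),(cb,(210,-130,-1),b(80,578)),(cb,(210,140,-1),b(467,505)),(cb,(200,-80,175),b(103,523)),
(pw,(-100,140,-1),w(282,167)),(pw,(-100,-130,-1),w(532,167)),(pw,(-40,130,246),w(152,60)),(pw,(-40,20,246),w(388,62)),
(ca,ge,a(404,548)),(cb,ge,(161,127)),(pw,ge,w(591,288)),
(ca,"k",a(150,292)),(pw,"k",w(316,112)),
(ca,"p",a(62,330)),(ca,"q",a(238,372)),(pw,"p",w(253,150)),(pw,"q",w(393,150))]
def res(v):
    r=[]
    for c,P,px in O:
        if P=="k":P=(v[4],70,v[5])
        elif P=="p":P=(v[6],v[8],v[7])
        elif P=="q":P=(v[6],v[9],v[7])
        P=np.array([P],float)
        if P[0,2]==-1:P[0,2]=v[3]
        r.append(proj("",st(v,P),c)[0]-px)
    return np.array(r)
s=least_squares(lambda v:res(v).ravel(),[610,-12,.21,5,-60,200,-80,150,125,25],loss='soft_l1');v=s.x
print(v);
for (c,P,px),r in zip(O,res(v)):print({id(ca):"scene",id(cb):"side",id(pw):"wrist"}[id(c)],P,r)
np.save("st.npy",v)
print("knob world",st(v,np.array([[v[4],70,v[5]]])))
E
```

```text
[611.207 -12.476   0.218   6.214 -57.578 170.364 -82.681 136.775 125.556
  17.47 ]
scene (-100, 140, -1) [-0.589 -0.27 ]
scene (210, -130, -1) [ 1.221 -0.058]
scene (62, 130, 260) [-0.835 -1.886]
scene (62, 20, 260) [ 0.934 -1.233]
scene (-40, 20, 246) [-1.139  2.332]
scene (-20, -75, 160) [3.367 1.111]
scene (62, -75, 160) [ 1.055 -0.318]
side (-40, 20, 260) [-0.642 -0.392]
side (-40, 130, 260) [ 0.923 -1.059]
side (62, 130, 260) [ 1.401 -0.613]
side (62, 20, 260) [-1.949  1.76 ]
side (210, -130, -1) [-0.473  0.989]
side (210, 140, -1) [0.691 0.046]
side (200, -80, 175) [1.721 1.435]
wrist (-100, 140, -1) [ 0.34  -1.132]
wrist (-100, -130, -1) [-0.273 -0.95 ]
wrist (-40, 130, 246) [6.149 0.609]
wrist (-40, 20, 246) [-1.773 -0.672]
scene (np.float64(-167.92616907924332), -108, np.float64(227.58316945196444)) [-0.072  0.446]
side (np.float64(-167.92616907924332), -108, np.float64(227.58316945196444)) [-0.461 -3.339]
wrist (np.float64(-167.92616907924332), -108, np.float64(227.58316945196444)) [-0.081  4.467]
scene k [0.157 1.309]
wrist k [-0.445 -0.29 ]
scene p [-1.813 -1.602]
scene q [-4.069 -0.22 ]
wrist p [0.663 0.036]
wrist q [0.613 0.134]
knob world [[539.835  43.392 170.364]]
```

Call:
send_rows([
  {"fingers": 85,"travel": [0.2,-1,0],"turn": 0},
  {"fingers": 85,"travel": [0.2,-1,0],"turn": 0},
  {"fingers": 85,"travel": [0.2,-1,0],"turn": 0},
  {"fingers": 85,"travel": [0.2,-1,0.2],"turn": 0},
  {"fingers": 85,"travel": [0,-0.5,0.2],"turn": 0},
  {"fingers": 85,"travel": [0,0,0],"turn": 0},
  {"fingers": 85,"travel": [0,0,0],"turn": 0},
  {"fingers": 85,"travel": [0,0,0],"turn": 0},
])

```text
t: 2.82
tool_pos: [444.7, 75.6, 321.4]
orientation: [0.001, 0.994, 0.106, -0.0]
wrist_force: [0.9, -0.5, 0.3]
finger_gap: 85.4
finger_force: 0.0
```

```bash
python3 - <<'E'
from h import *
import pickle
o=bot.observe();p=bot.camera_params("wrist");i=bot.read_camera("wrist")
v=np.load("st.npy");print(o["tool_pos"],o["orientation"],R.from_euler('z',-v[2]).apply(o["tool_pos"]-[v[0],v[1],0]))
pickle.dump((o,p),open("w2.pkl","wb"));cv2.imwrite("pics/w2r.png",i)
r=cv2.imread("pics/w1r.png")[30:130,140:290];r2=i[0:160,180:450]
g=lambda x:cv2.convertScaleAbs(cv2.resize(x,None,fx=2.9,fy=2.9,interpolation=cv2.INTER_CUBIC),alpha=2,beta=15)
cv2.imwrite("pics/w2.png",g(i[0:200,150:420]))
E
```

```text
[444.692  75.587 321.376] [ 0.001  0.994  0.106 -0.   ] [-143.489  122.037  321.376]
```

View pics/w2.png

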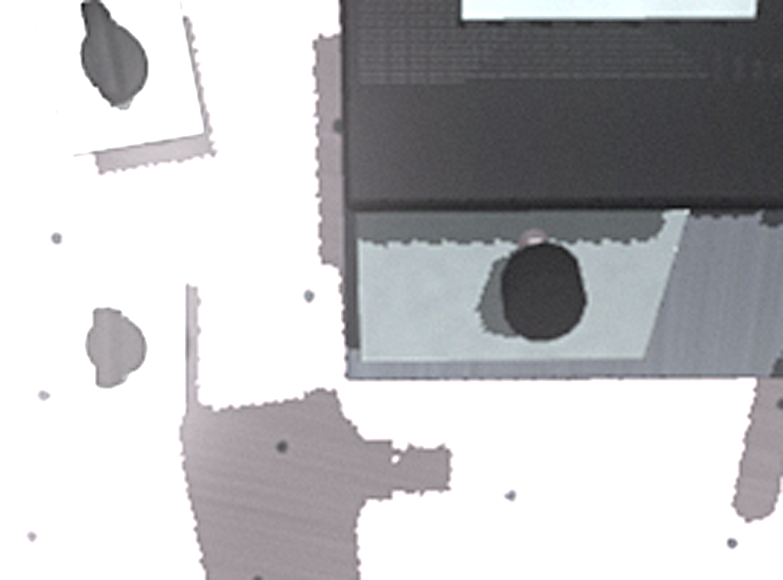

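This view shows the knob head centred at (544,292), the panel's lower corners at (362,359) and (642,359), the eave's front-left corner at (350,207) and the base's front-left corner at (347,378). I'll triangulate the knob from three views.

```bash
python3 - <<'E'
from h import *
import pickle
p1=pickle.load(open("w1.pkl","rb"))[1];p2=pickle.load(open("w2.pkl","rb"))[1];ca=bot.camera_params("scene")
v=np.load("st.npy")
w=lambda x,y:(x/1.42,y/1.42);u=lambda x,y:((x+.5)/2.9+149.5,(y+.5)/2.9-.5);a=lambda x,y:((x+.5)/3.4+204.5,(y+.5)/3.4+154.5)
def tri(L):
    s=least_squares(lambda X:np.concatenate([(proj("",X[None],c)[0]-q) for c,q in L]),[540,40,180.])
    return s.x,R.from_euler('z',-v[2]).apply(s.x-[v[0],v[1],0]),s.fun
k=[(p1,w(316,112)),(p2,u(544,292)),(ca,a(150,292))]
print("knob3",*tri(k));print("knob w",*tri(k[:2]))
print("panel L",*tri([(p1,w(253,150)),(p2,u(362,359))]));print("panel R",*tri([(p1,w(393,150)),(p2,u(642,359))]))
print("baseFL",*tri([(p1,w(282,167)),(p2,u(347,378)),(ca,a(52,388))]))
print("eaveFL",*tri([(p1,w(152,60)),(p2,u(350,207))]))
for P in [(-40,130,246),(-40,130,260)]:print(proj("",st(v,np.array([P],float)),p2),u(350,207))
E
```

```text
knob3 [539.627  42.246 176.046] [-58.029  68.926 176.046] [-0.434 -0.224  0.123 -0.068  0.436  0.945]
knob w [539.583  42.092 174.645] [-58.105  68.785 174.645] [ 0.005 -0.026 -0.005  0.026]
panel L [502.971  95.597 128.371] [-82.259 128.95  128.371] [ 0.088 -0.455 -0.084  0.452]
panel R [526.271 -12.423 118.831] [-82.908  18.447 118.831] [-0.028  0.145  0.026 -0.144]
baseFL [482.892 101.9     8.319] [-100.497  139.452    8.319] [ 0.36  -0.729  0.011  0.71  -0.538 -0.185]
eaveFL [543.607 104.137 256.253] [-40.739 128.486 256.253] [ 0.206 -1.093 -0.195  1.079]
[[268.46   72.414]] (270.3620689655172, 71.05172413793103)
[[267.578  70.32 ]] (270.3620689655172, 71.05172413793103)
```

Call:
send_rows([
  {"fingers": 60,"travel": [0.57,0.71,0],"turn": 0},
  {"fingers": 60,"travel": [0.57,0.71,0.4],"turn": 0},
  {"fingers": 60,"travel": [0.57,0.71,0.8],"turn": 0},
  {"fingers": 60,"travel": [0,0,1],"turn": 0},
  {"fingers": 60,"travel": [0,0,1],"turn": 0},
  {"fingers": 60,"travel": [0,0,1],"turn": 0},
  {"fingers": 60,"travel": [0,0,1],"turn": 0},
  {"fingers": 60,"travel": [0,0,1],"turn": 0},
])

```text
t: 3.53
tool_pos: [498.1, 32.9, 165.4]
orientation: [0.0, 0.994, 0.106, 0.0]
wrist_force: [0.8, -0.0, -0.3]
finger_gap: 59.9
finger_force: 0.0
```

Call:
send_rows([
  {"fingers": 60,"travel": [0,0,0],"turn": 0},
  {"fingers": 60,"travel": [0,0,0],"turn": 0},
  {"fingers": 60,"travel": [0,0,0],"turn": 0},
  {"fingers": 60,"travel": [0,0,0],"turn": 0},
])

```text
t: 3.87
tool_pos: [499.1, 34.6, 168.0]
orientation: [0.0, 0.994, 0.107, 0.002]
wrist_force: [-0.8, 0.5, -0.5]
finger_gap: 59.8
finger_force: 0.0
```

```bash
cat >> h.py <<'E'
def where(v=None):
    v=np.load("st.npy");o=bot.observe();q=o["orientation"];Ri=R.from_euler('z',-v[2])
    print("t",o["t"],"st",Ri.apply(o["tool_pos"]-[v[0],v[1],0]),"yaw",np.degrees(2*np.arctan2(q[2],q[1])-v[2]),"F",Ri.apply(o["wrist_force"]),"gap",o["finger_gap"],"ff",o["finger_force"])
E
python3 -c "from h import *;where()"
```

```text
t 3.8667 st [-99.255  70.283 167.977] yaw -0.17868643975646673 F [-0.669  0.709 -0.481] gap 59.79685781856744 ff 0.0
```

Call:
send_rows([
  {"fingers": 60,"travel": [0.16,0.02,0],"turn": 0},
  {"fingers": 60,"travel": [0.16,0.02,0],"turn": 0},
  {"fingers": 60,"travel": [0.16,0,0],"turn": 0},
  {"fingers": 60,"travel": [0.12,0,0],"turn": 0},
  {"fingers": 60,"travel": [0,0,0],"turn": 0},
])

```text
t: 4.28
tool_pos: [513.7, 37.5, 166.6]
orientation: [-0.0, 0.994, 0.108, 0.001]
wrist_force: [-0.3, -0.1, 0.4]
finger_gap: 60.1
finger_force: 0.0
```

Call:
send_rows([
  {"fingers": 60,"travel": [0.08,0,0],"turn": 0},
  {"fingers": 60,"travel": [0.08,0,0],"turn": 0},
  {"fingers": 60,"travel": [0,0,0],"turn": 0},
])

```text
t: 4.53
tool_pos: [516.9, 38.2, 166.3]
orientation: [-0.0, 0.994, 0.108, 0.0]
wrist_force: [-0.0, -1.1, -0.4]
finger_gap: 60.1
finger_force: 0.0
```

```bash
python3 -c "from h import *;where()"
```

```text
t 4.5333 st [-81.116  69.883 166.276] yaw -0.12498322966477134 F [-0.279 -1.062 -0.377] gap 60.09211908104296 ff 0.0
```

Still no contact, so I'll edge forward in 1 mm steps.

Call:
send_rows([
  {"fingers": 60,"travel": [0.06,0.02,0],"turn": 0},
  {"fingers": 60,"travel": [0.06,0,0],"turn": 0},
  {"fingers": 60,"travel": [0,0,0],"turn": 0},
])

```text
t: 4.78
tool_pos: [519.9, 38.2, 166.3]
orientation: [-0.0, 0.994, 0.108, 0.0]
wrist_force: [0.7, -0.2, -0.7]
finger_gap: 60.1
finger_force: 0.0
```

Call:
send_rows([
  {"fingers": 60,"travel": [0.06,0,0],"turn": 0},
  {"fingers": 60,"travel": [0,0,0],"turn": 0},
])

```text
t: 4.95
tool_pos: [521.3, 38.6, 166.3]
orientation: [-0.0, 0.994, 0.108, 0.0]
wrist_force: [0.5, 0.3, -0.4]
finger_gap: 59.8
finger_force: 0.0
```

Call:
send_rows([
  {"fingers": 60,"travel": [0.06,0,0],"turn": 0},
  {"fingers": 60,"travel": [0,0,0],"turn": 0},
])

```text
t: 5.12
tool_pos: [522.8, 38.9, 166.4]
orientation: [-0.0, 0.994, 0.108, 0.0]
wrist_force: [0.6, 0.5, 0.3]
finger_gap: 60.1
finger_force: 0.0
```

```bash
python3 -c "from h import *;where()"
```

```text
t 5.1167 st [-75.221  69.313 166.358] yaw -0.1273548724922665 F [0.683 0.34  0.301] gap 60.07582814478488 ff 0.0
```

Call:
send_rows([
  {"fingers": 60,"travel": [0.06,0,0],"turn": 0},
  {"fingers": 60,"travel": [0,0,0],"turn": 0},
])

```text
t: 5.28
tool_pos: [524.2, 39.2, 166.3]
orientation: [-0.0, 0.994, 0.108, 0.0]
wrist_force: [0.5, 0.2, 0.1]
finger_gap: 60.2
finger_force: 0.0
```

Call:
send_rows([
  {"fingers": 60,"travel": [0.06,0,0],"turn": 0},
  {"fingers": 60,"travel": [0,0,0],"turn": 0},
])

```text
t: 5.45
tool_pos: [525.7, 39.5, 166.4]
orientation: [-0.0, 0.994, 0.108, 0.0]
wrist_force: [0.4, 0.4, 0.4]
finger_gap: 59.9
finger_force: 0.0
```

Call:
send_rows([
  {"fingers": 60,"travel": [0.06,0,0],"turn": 0},
  {"fingers": 60,"travel": [0,0,0],"turn": 0},
])

```text
t: 5.62
tool_pos: [527.2, 39.9, 166.3]
orientation: [-0.0, 0.994, 0.108, 0.0]
wrist_force: [-0.3, -0.4, 0.2]
finger_gap: 60.1
finger_force: 0.0
```

Call:
send_rows([
  {"fingers": 60,"travel": [0.05,0,0],"turn": 0},
  {"fingers": 40,"travel": [0,0,0],"turn": 0},
  {"fingers": 30,"travel": [0,0,0],"turn": 0},
  {"fingers": 20,"travel": [0,0,0],"turn": 0},
  {"fingers": 10,"travel": [0,0,0],"turn": 0},
  {"fingers": 10,"travel": [0,0,0],"turn": 0},
], newtons=50)

```text
t: 6.12
tool_pos: [528.0, 40.5, 166.5]
orientation: [-0.0, 0.994, 0.108, 0.0]
wrist_force: [-1.2, 1.7, 1.7]
finger_gap: 23.7
finger_force: 48.8
```

```bash
python3 -c "from h import *;where()"
```

```text
t 6.1167 st [-69.793  69.74  166.491] yaw -0.11386430656729828 F [-0.85   1.921  1.669] gap 23.690574481222185 ff 48.84294927120209
```

Call:
send_rows([
  {"fingers": 10,"travel": [-0.09,0,-0.13],"turn": 0},
  {"fingers": 10,"travel": [-0.09,0,-0.13],"turn": 0},
  {"fingers": 10,"travel": [-0.09,0,-0.13],"turn": 0},
  {"fingers": 10,"travel": [-0.09,0,-0.13],"turn": 0},
])

```text
t: 6.45
tool_pos: [519.2, 38.6, 179.4]
orientation: [-0.0, 0.994, 0.108, 0.0]
wrist_force: [1.6, 3.3, -5.0]
finger_gap: 23.7
finger_force: 49.4
```

Call:
send_rows([
  {"fingers": 10,"travel": [-0.09,0,-0.13],"turn": 0},
  {"fingers": 10,"travel": [-0.09,0,-0.13],"turn": 0},
  {"fingers": 10,"travel": [-0.09,0,-0.13],"turn": 0},
  {"fingers": 10,"travel": [0,0,0],"turn": 0},
])

```text
t: 6.78
tool_pos: [512.0, 36.9, 189.9]
orientation: [-0.0, 0.994, 0.108, -0.0]
wrist_force: [-2.0, 3.3, 2.1]
finger_gap: 23.6
finger_force: 50.0
```

```bash
python3 -c "from h import *;where()"
```

```text
t 6.7833 st [-86.2    69.682 189.905] yaw -0.12059373202153392 F [-1.262  3.692  2.077] gap 23.64496017298862 ff 50.045419335365295
```

Call:
send_rows([
  {"fingers": 10,"travel": [-0.05,0,-0.07],"turn": 0},
  {"fingers": 10,"travel": [-0.02,0,-0.04],"turn": 0},
  {"fingers": 10,"travel": [0,0,0],"turn": 0},
  {"fingers": 10,"travel": [0,0,0],"turn": 0},
])

```text
t: 7.12
tool_pos: [510.9, 36.6, 191.6]
orientation: [-0.0, 0.994, 0.108, -0.0]
wrist_force: [0.9, 4.8, -5.1]
finger_gap: 23.7
finger_force: 49.8
```

```bash
python3 -c "from h import *;where()"
```

```text
t 7.1167 st [-87.268  69.658 191.553] yaw -0.11672306307952673 F [ 1.899  4.489 -5.086] gap 23.684189675986026 ff 49.83964204788208
```

Call:
send_rows([
  {"fingers": 60,"travel": [0,0,0],"turn": 0},
  {"fingers": 60,"travel": [0,0,0],"turn": 0},
  {"fingers": 60,"travel": [0,0,0],"turn": 0},
  {"fingers": 60,"travel": [-0.4,0,-0.57],"turn": 0},
  {"fingers": 60,"travel": [-0.57,0,-0.82],"turn": 0},
  {"fingers": 60,"travel": [-0.57,0,-0.82],"turn": 0},
  {"fingers": 40,"travel": [-0.37,0,-0.82],"turn": 0},
  {"fingers": 0,"travel": [0,0,-0.8],"turn": 0},
])

```text
t: 7.78
tool_pos: [462.1, 24.5, 288.7]
orientation: [0.001, 0.994, 0.107, -0.001]
wrist_force: [-0.2, 0.3, 0.0]
finger_gap: 37.0
finger_force: 0.0
```

Call:
send_rows([
  {"fingers": 0,"travel": [0,1,0],"turn": 0},
  {"fingers": 0,"travel": [0,1,0],"turn": 0},
  {"fingers": 0,"travel": [0,1,0],"turn": 0},
  {"fingers": 0,"travel": [0,1,0],"turn": 0},
  {"fingers": 0,"travel": [0,1,0],"turn": 0},
  {"fingers": 0,"travel": [0,1,0],"turn": 0},
  {"fingers": 0,"travel": [0,1,0],"turn": 0},
  {"fingers": 0,"travel": [0,0,0],"turn": 0},
])

```text
t: 8.45
tool_pos: [501.9, -152.0, 287.6]
orientation: [0.002, 0.995, 0.104, -0.0]
wrist_force: [-0.7, -0.3, -1.5]
finger_gap: -0.0
finger_force: 0.0
```

```bash
python3 - <<'E'
from h import *
where()
for n in("scene","wrist"):cv2.imwrite(f"pics/{n}3.png",bot.read_camera(n))
a=cv2.imread("pics/scene3.png")[150:330,190:400];b=cv2.imread("pics/wrist3.png")[:,:]
a=cv2.resize(a,(490,420));cv2.imwrite("pics/c3.png",cv2.convertScaleAbs(cv2.resize(np.hstack([a,b]),(800,320)),alpha=1.8,beta=15))
E
```

```text
t 8.45 st [-136.962 -112.57   287.631] yaw -0.6136736165711979 F [-0.758 -0.144 -1.494] gap -0.014549305257384284 ff 0.0
```

View pics/c3.png

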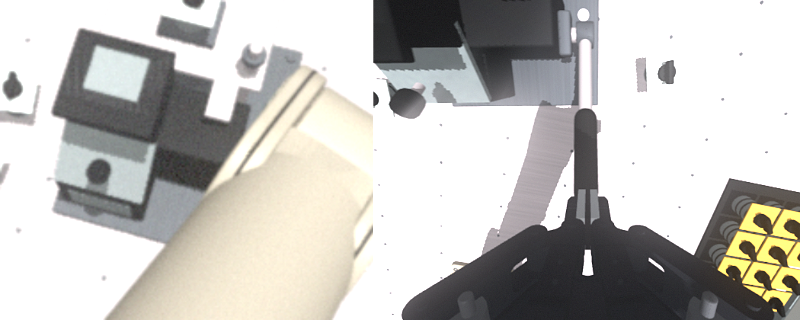

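Call:
send_rows([
  {"fingers": 0,"travel": [0,-0.15,0.8],"turn": -0.005},
  {"fingers": 0,"travel": [0,0,0.8],"turn": 0},
  {"fingers": 0,"travel": [0,0,0.5],"turn": 0},
  {"fingers": 0,"travel": [0,0,0.2],"turn": 0},
  {"fingers": 0,"travel": [0,0,0],"turn": 0},
])

```text
t: 8.97
tool_pos: [500.2, -140.2, 229.3]
orientation: [-0.0, 0.994, 0.114, -0.001]
wrist_force: [0.1, -0.3, -1.1]
finger_gap: 0.3
finger_force: 0.0
```

```bash
python3 -c "from h import *;where()"
```

```text
t 8.9667 st [-136.042 -100.644  229.273] yaw 0.5509515969448338 F [ 0.024 -0.291 -1.103] gap 0.2855994009774071 ff 0.0
```

Call:
send_rows([
  {"fingers": 0,"travel": [0,0.3,0],"turn": 0.005},
  {"fingers": 0,"travel": [0,0,0],"turn": 0},
  {"fingers": 0,"travel": [-0.1,0,0.2],"turn": 0},
  {"fingers": 0,"travel": [-0.15,0,0.25],"turn": 0},
  {"fingers": 0,"travel": [-0.15,0,0.25],"turn": 0},
  {"fingers": 0,"travel": [0,0,0],"turn": 0},
])

```text
t: 9.47
tool_pos: [491.9, -151.2, 211.7]
orientation: [0.0, 0.994, 0.107, -0.001]
wrist_force: [1.3, -1.2, 2.1]
finger_gap: 0.4
finger_force: 1.0
```

```bash
python3 -c "from h import *;where()"
```

```text
t 9.4667 st [-146.512 -109.554  211.684] yaw -0.16874255891452397 F [ 1.001 -1.482  2.055] gap 0.4004614103231747 ff 0.991379963234067
```

Call:
send_rows([
  {"fingers": 0,"travel": [-0.15,0,0.4],"turn": 0},
  {"fingers": 0,"travel": [-0.15,0,0.5],"turn": 0},
  {"fingers": 0,"travel": [-0.15,0,0.5],"turn": 0},
  {"fingers": 0,"travel": [-0.1,0,0.5],"turn": 0},
  {"fingers": 0,"travel": [-0.05,0,0.5],"turn": 0},
  {"fingers": 0,"travel": [0,0,0.4],"turn": 0},
  {"fingers": 0,"travel": [0,0,0.3],"turn": 0},
  {"fingers": 0,"travel": [0,0,0],"turn": 0},
])

```text
t: 10.13
tool_pos: [474.8, -154.6, 133.9]
orientation: [-0.0, 0.994, 0.107, -0.003]
wrist_force: [-5.8, -2.7, 9.4]
finger_gap: 0.1
finger_force: 4.2
```

```bash
python3 -c "from h import *;where()"
```

```text
t 10.1333 st [-163.926 -109.211  133.928] yaw -0.19140922677465858 F [-6.26  -1.372  9.442] gap 0.11264132226533484 ff 4.158373586833477
```

Call:
send_rows([
  {"fingers": 0,"travel": [0,0,0.25],"turn": 0},
  {"fingers": 0,"travel": [0,0,0.25],"turn": 0},
  {"fingers": 0,"travel": [0,0,0.2],"turn": 0},
  {"fingers": 0,"travel": [0,0,0.1],"turn": 0},
  {"fingers": 0,"travel": [0,0,0],"turn": 0},
])

```text
t: 10.55
tool_pos: [474.2, -154.8, 114.5]
orientation: [-0.0, 0.994, 0.107, -0.004]
wrist_force: [-5.9, -2.2, 9.2]
finger_gap: -0.1
finger_force: 5.2
```

Call:
send_rows([
  {"fingers": 0,"travel": [0,0,0.08],"turn": 0},
  {"fingers": 0,"travel": [0,0,0.08],"turn": 0},
  {"fingers": 0,"travel": [0,0,0],"turn": 0},
])

```text
t: 10.8
tool_pos: [474.1, -154.8, 110.8]
orientation: [-0.0, 0.994, 0.107, -0.004]
wrist_force: [-6.7, -2.8, 10.3]
finger_gap: -0.0
finger_force: 5.4
```

```bash
python3 -c "from h import *;where()"
```

```text
t 10.8 st [-164.652 -109.291  110.786] yaw -0.21942301345347082 F [-7.108 -1.276 10.252] gap -0.015113565456226252 ff 5.367957539856434
```

Call:
send_rows([
  {"fingers": 0,"travel": [0,0,0.08],"turn": 0},
  {"fingers": 0,"travel": [0,0,0.08],"turn": 0},
  {"fingers": 0,"travel": [0,0,0],"turn": 0},
])

```text
t: 11.05
tool_pos: [474.1, -154.9, 107.7]
orientation: [0.0, 0.994, 0.107, -0.004]
wrist_force: [-8.8, -2.1, 20.0]
finger_gap: -0.1
finger_force: 10.8
```

Call:
send_rows([
  {"fingers": 0,"travel": [0,0,-0.5],"turn": 0},
  {"fingers": 0,"travel": [0,0,-0.8],"turn": 0},
  {"fingers": 0,"travel": [0,0,-0.8],"turn": 0},
  {"fingers": 0,"travel": [0.1,0,-0.8],"turn": 0},
  {"fingers": 0,"travel": [0.15,0,-0.8],"turn": 0},
  {"fingers": 0,"travel": [0.2,0,-0.8],"turn": 0},
  {"fingers": 0,"travel": [0.2,0,-0.7],"turn": 0},
  {"fingers": 0,"travel": [0.1,0,-0.3],"turn": 0},
])

```text
t: 11.72
tool_pos: [497.9, -149.6, 246.5]
orientation: [0.0, 0.994, 0.108, 0.002]
wrist_force: [0.9, 0.1, 0.6]
finger_gap: 0.2
finger_force: 0.0
```

Call:
send_rows([
  {"fingers": 0,"travel": [0,0,0],"turn": 0},
  {"fingers": 0,"travel": [0,0,0],"turn": 0},
  {"fingers": 0,"travel": [0,0,0],"turn": 0},
])

```text
t: 11.97
tool_pos: [495.3, -149.7, 243.2]
orientation: [-0.0, 0.994, 0.108, -0.001]
wrist_force: [-0.8, 0.1, 0.0]
finger_gap: -0.4
finger_force: 0.0
```

```bash
cat >> h.py <<'E'
def side(k):
    i=bot.read_camera("side");cv2.imwrite(f"pics/s{k}.png",i)
    # lift: register platform texture (switch on it) against the start picture
    r=cv2.imread("pics/side0.png");v=np.load("st.npy")
    T=r[243:297,232:282];m=cv2.matchTemplate(i[228:318,215:300],T,cv2.TM_CCOEFF_NORMED);_,s,_,(x,y)=cv2.minMaxLoc(m)
    sub=lambda a,b,c:.5*(a-c)/(a-2*b+c)
    dx=x+(sub(*m[y,x-1:x+2]) if 0<x<m.shape[1]-1 else 0)-17;dy=y+(sub(*m[y-1:y+2,x]) if 0<y<m.shape[0]-1 else 0)-15
    q=proj("side",st(v,np.array([[130,20,220.],[130,20,240.]])));print("side shift px",dx,dy,"score",s,"px per 20mm",q[1]-q[0])
E
python3 -c "from h import *;where();side(1)"
```

```text
t 11.9667 st [-142.871 -108.891  243.21 ] yaw -0.13899964880325888 F [-0.755  0.29   0.038] gap -0.36308777566940803 ff 0.0
side shift px -0.3168373 -1.736845 score 0.9783984422683716 px per 20mm [-0.716 -2.817]
```

Call:
send_rows([
  {"fingers": 0,"travel": [-0.1,0,0.5],"turn": 0},
  {"fingers": 0,"travel": [-0.2,0,0.6],"turn": 0},
  {"fingers": 0,"travel": [-0.2,0,0.6],"turn": 0},
  {"fingers": 0,"travel": [-0.15,0,0.6],"turn": 0},
  {"fingers": 0,"travel": [-0.1,0,0.6],"turn": 0},
  {"fingers": 0,"travel": [-0.1,0,0.6],"turn": 0},
  {"fingers": 0,"travel": [0,0,0.6],"turn": 0},
  {"fingers": 0,"travel": [0,0,0.5],"turn": 0},
])

```text
t: 12.68
tool_pos: [471.8, -155.3, 128.3]
orientation: [-0.0, 0.994, 0.107, -0.004]
wrist_force: [-6.1, -2.2, 11.3]
finger_gap: -0.1
finger_force: 5.6
```

Call:
send_rows([
  {"fingers": 0,"travel": [0,0,0.25],"turn": 0},
  {"fingers": 0,"travel": [0,0,0.25],"turn": 0},
  {"fingers": 0,"travel": [0,0,0.2],"turn": 0},
  {"fingers": 0,"travel": [0,0,0.1],"turn": 0},
  {"fingers": 0,"travel": [0,0,0],"turn": 0},
])

```text
t: 13.1
tool_pos: [471.0, -155.5, 108.3]
orientation: [-0.0, 0.994, 0.107, -0.005]
wrist_force: [-7.0, -2.8, 9.3]
finger_gap: 0.1
finger_force: 5.2
```

```bash
python3 -c "from h import *;where()"
```

```text
t 13.1 st [-167.878 -109.214  108.328] yaw -0.22556884865192503 F [-7.396 -1.181  9.25 ] gap 0.05777785571271552 ff 5.213165134191513
```

Call:
send_rows([
  {"fingers": 0,"travel": [0,0,0.05],"turn": 0},
  {"fingers": 0,"travel": [0,0,0.05],"turn": 0},
  {"fingers": 0,"travel": [0,0,0],"turn": 0},
])

```text
t: 13.35
tool_pos: [471.0, -155.5, 107.3]
orientation: [0.0, 0.994, 0.107, -0.005]
wrist_force: [-9.6, -1.2, 22.7]
finger_gap: -0.2
finger_force: 11.9
```

Call:
send_rows([
  {"fingers": 0,"travel": [0,0,-0.6],"turn": 0},
  {"fingers": 0,"travel": [0,0,-0.8],"turn": 0},
  {"fingers": 0,"travel": [0.1,0,-0.8],"turn": 0},
  {"fingers": 0,"travel": [0.1,0,-0.8],"turn": 0},
  {"fingers": 0,"travel": [0.2,0,-0.8],"turn": 0},
  {"fingers": 0,"travel": [0.2,0,-0.8],"turn": 0},
  {"fingers": 0,"travel": [0.2,0,-0.7],"turn": 0},
  {"fingers": 0,"travel": [0.15,0,-0.2],"turn": 0},
])

```text
t: 14.02
tool_pos: [500.2, -149.5, 246.2]
orientation: [0.0, 0.994, 0.108, 0.001]
wrist_force: [0.5, 0.1, -0.4]
finger_gap: -0.1
finger_force: 0.0
```

Call:
send_rows([
  {"fingers": 0,"travel": [0,0,0],"turn": 0},
  {"fingers": 0,"travel": [0,0,0],"turn": 0},
  {"fingers": 0,"travel": [0,0,0],"turn": 0},
])

```text
t: 14.27
tool_pos: [497.7, -149.3, 242.9]
orientation: [-0.001, 0.994, 0.108, -0.002]
wrist_force: [-0.7, -0.3, -0.7]
finger_gap: 0.2
finger_force: 0.0
```

```bash
python3 -c "from h import *;where();side(2)"
```

```text
t 14.2667 st [-140.466 -108.939  242.921] yaw -0.13635499758031627 F [-0.773 -0.166 -0.747] gap 0.15726106913394727 ff 0.0
side shift px -0.6006527 -3.2281828 score 0.9636033177375793 px per 20mm [-0.716 -2.817]
```

Call:
send_rows([
  {"fingers": 0,"travel": [-0.15,0,0.5],"turn": 0},
  {"fingers": 0,"travel": [-0.2,0,0.6],"turn": 0},
  {"fingers": 0,"travel": [-0.2,0,0.6],"turn": 0},
  {"fingers": 0,"travel": [-0.15,0,0.6],"turn": 0},
  {"fingers": 0,"travel": [-0.1,0,0.6],"turn": 0},
  {"fingers": 0,"travel": [-0.1,0,0.6],"turn": 0},
  {"fingers": 0,"travel": [0,0,0.6],"turn": 0},
  {"fingers": 0,"travel": [0,0,0.5],"turn": 0},
])

```text
t: 14.98
tool_pos: [472.9, -155.1, 128.4]
orientation: [-0.0, 0.994, 0.107, -0.004]
wrist_force: [-10.8, -2.6, 18.6]
finger_gap: 0.0
finger_force: 9.5
```

Call:
send_rows([
  {"fingers": 0,"travel": [0,0,0.25],"turn": 0},
  {"fingers": 0,"travel": [0,0,0.25],"turn": 0},
  {"fingers": 0,"travel": [0,0,0.2],"turn": 0},
  {"fingers": 0,"travel": [0,0,0.1],"turn": 0},
  {"fingers": 0,"travel": [0,0,0.05],"turn": 0},
  {"fingers": 0,"travel": [0,0,0.03],"turn": 0},
  {"fingers": 0,"travel": [0,0,0],"turn": 0},
])

```text
t: 15.57
tool_pos: [471.8, -155.4, 109.0]
orientation: [0.0, 0.994, 0.107, -0.005]
wrist_force: [-14.6, -0.4, 35.5]
finger_gap: -0.2
finger_force: 18.2
```

Call:
send_rows([
  {"fingers": 0,"travel": [0,0,-0.6],"turn": 0},
  {"fingers": 0,"travel": [0,0,-0.8],"turn": 0},
  {"fingers": 0,"travel": [0.1,0,-0.8],"turn": 0},
  {"fingers": 0,"travel": [0.1,0,-0.8],"turn": 0},
  {"fingers": 0,"travel": [0.2,0,-0.8],"turn": 0},
  {"fingers": 0,"travel": [0.2,0,-0.8],"turn": 0},
  {"fingers": 0,"travel": [0.2,0,-0.7],"turn": 0},
  {"fingers": 0,"travel": [0.1,0,-0.2],"turn": 0},
])

```text
t: 16.23
tool_pos: [500.4, -149.4, 246.7]
orientation: [0.0, 0.994, 0.108, 0.002]
wrist_force: [1.0, -0.4, 0.1]
finger_gap: -0.1
finger_force: 0.0
```

Call:
send_rows([
  {"fingers": 0,"travel": [0,0,0],"turn": 0},
  {"fingers": 0,"travel": [0,0,0],"turn": 0},
  {"fingers": 0,"travel": [0,0,0],"turn": 0},
])

```text
t: 16.48
tool_pos: [497.7, -149.3, 243.4]
orientation: [-0.001, 0.994, 0.108, -0.002]
wrist_force: [-0.1, 0.1, 0.3]
finger_gap: 0.2
finger_force: 0.0
```

```bash
python3 -c "from h import *;where();side(3)"
```

```text
t 16.4833 st [-140.482 -108.948  243.43 ] yaw -0.13780998147952894 F [-0.1    0.171  0.32 ] gap 0.21407393643033157 ff 0.0
side shift px -0.7278061 -4.1840343 score 0.9519293308258057 px per 20mm [-0.716 -2.817]
```

```bash
python3 - <<'E'
import cv2,numpy as np
L=[cv2.resize(cv2.imread(f"pics/{n}.png")[225:335,180:340],None,fx=2.5,fy=2.5,interpolation=cv2.INTER_CUBIC) for n in("side0","s1","s2","s3")]
cv2.imwrite("pics/cmp.png",cv2.convertScaleAbs(np.vstack([np.hstack(L[:2]),np.hstack(L[2:])]),alpha=1.3))
E
```

```text
(no output)
```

View pics/cmp.png

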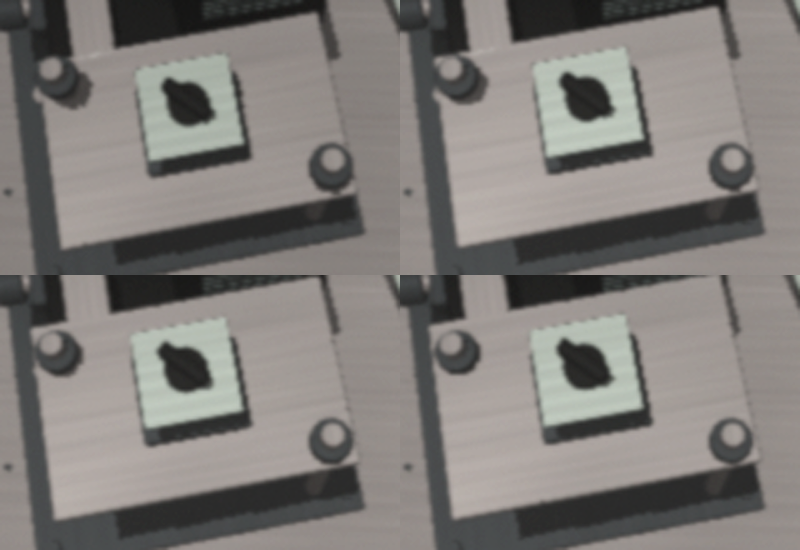

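Call:
send_rows([
  {"fingers": 0,"travel": [-0.15,0,0.5],"turn": 0},
  {"fingers": 0,"travel": [-0.2,0,0.6],"turn": 0},
  {"fingers": 0,"travel": [-0.2,0,0.6],"turn": 0},
  {"fingers": 0,"travel": [-0.15,0,0.6],"turn": 0},
  {"fingers": 0,"travel": [0,0,0],"turn": 0},
])

```text
t: 16.95
tool_pos: [481.9, -153.6, 187.9]
orientation: [0.0, 0.994, 0.107, 0.0]
wrist_force: [-4.3, 2.2, 31.1]
finger_gap: -0.2
finger_force: 13.3
```

Call:
send_rows([
  {"fingers": 0,"travel": [-0.1,0,0.3],"turn": 0},
  {"fingers": 0,"travel": [-0.05,0,0.2],"turn": 0},
  {"fingers": 0,"travel": [0,0,0],"turn": 0},
])

```text
t: 17.2
tool_pos: [479.8, -154.3, 178.4]
orientation: [0.001, 0.994, 0.108, 0.002]
wrist_force: [-6.7, 2.4, 42.0]
finger_gap: -0.1
finger_force: 18.7
```

```bash
python3 -c "from h import *;where();side(4)"
```

```text
t 17.2 st [-158.964 -109.998  178.41 ] yaw -0.1493539230757405 F [-6.016  3.76  42.041] gap -0.11190685758597417 ff 18.74342367053032
side shift px -0.7334671 -4.216099 score 0.9507017731666565 px per 20mm [-0.716 -2.817]
```

Call:
send_rows([
  {"fingers": 0,"travel": [0,0,0],"turn": 0},
  {"fingers": 0,"travel": [0,0,0],"turn": 0},
])

```text
t: 17.42
tool_pos: [480.0, -154.2, 179.0]
orientation: [0.001, 0.994, 0.108, 0.002]
wrist_force: [-6.5, 0.7, 39.0]
finger_gap: -0.1
finger_force: 17.7
```

```bash
python3 - <<'E'
from h import *
where()
# lever angle from wrist view for the record
i=bot.read_camera("wrist");s=bot.read_camera("side")
cv2.imwrite("pics/lv.png",cv2.convertScaleAbs(np.hstack([cv2.resize(i,(400,300)),cv2.resize(s[100:300,130:330],(300,300))]),alpha=1.7,beta=10))
E
```

```text
t 17.4167 st [-158.765 -109.99   178.956] yaw -0.143711071602292 F [-6.163  2.087 39.018] gap -0.0649627956493054 ff 17.703692615032196
```

View pics/lv.png

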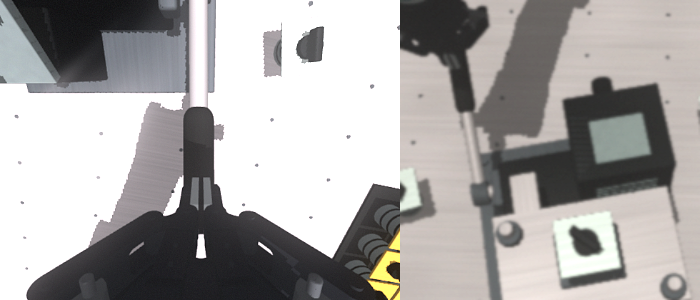

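Static force is 39 N with the lever part way down, so it has gone hard. I'll back off first, then measure the platform height accurately.

Call:
send_rows([
  {"fingers": 0,"travel": [0,0,-0.6],"turn": 0},
  {"fingers": 0,"travel": [0.2,0,-0.8],"turn": 0},
  {"fingers": 0,"travel": [0.2,0,-0.8],"turn": 0},
  {"fingers": 0,"travel": [0.2,0,-0.5],"turn": 0},
  {"fingers": 0,"travel": [0.1,0,-0.6],"turn": 0},
  {"fingers": 0,"travel": [0,0,-0.6],"turn": 0},
  {"fingers": 0,"travel": [0,0,0],"turn": 0},
  {"fingers": 0,"travel": [0,0,0],"turn": 0},
])

```text
t: 18.18
tool_pos: [495.1, -150.2, 272.0]
orientation: [0.0, 0.994, 0.108, -0.0]
wrist_force: [-0.1, -0.3, -0.0]
finger_gap: -0.0
finger_force: 0.0
```

```bash
python3 - <<'E'
from h import *
where();v=np.load("st.npy");c=bot.camera_params("side")
i=bot.read_camera("side");cv2.imwrite("pics/s5.png",i)
r=cv2.cvtColor(cv2.imread("pics/side0.png"),6)
# ECC affine of switch top (plate 60x60, z top of plate = z0+h)
x0,y0,x1,y1=230,246,280,294
m=np.zeros(r.shape,np.uint8);m[y0:y1,x0:x1]=255
ctr=np.array([(x0+x1)/2,(y0+y1)/2])
for n in("s1","s2","s3","s5"):
    g=cv2.cvtColor(cv2.imread(f"pics/{n}.png"),6)
    W=np.eye(2,3,dtype=np.float32)
    s,W=cv2.findTransformECC(r,g,W,cv2.MOTION_AFFINE,(3,300,1e-7),m,3)
    print(n,"ecc",s,"shift",W[:,:2]@ctr+W[:,2]-ctr,"scale",np.sqrt(np.linalg.det(W[:,:2])))
# prediction for the point seen at ctr at start height zt
K=c["intrinsics"];E=c["extrinsics"]
d=np.array([(ctr[0]-K[0,2])/K[0,0],-(ctr[1]-K[1,2])/K[1,1],-1])@E[:3,:3].T
for zt in(230,240,250):
    P=E[:3,3]+d*(zt-E[2,3])/d[2]
    for h in(11,22,33,45):print(zt,h,proj("",(P+[0,0,h])[None],c)[0]-ctr,"scale",(E[2,3]-zt)/(E[2,3]-zt-h))
E
```

```text
t 18.1833 st [-143.182 -109.339  272.044] yaw -0.14423428022832152 F [-0.131 -0.229 -0.02 ] gap -0.03413243349831097 ff 0.0
s1 ecc 0.9971741623662681 shift [-0.573 -1.971] scale 1.0211333
s2 ecc 0.9961024054477771 shift [-1.048 -3.711] scale 1.038028
s3 ecc 0.9977308733216862 shift [-1.366 -4.743] scale 1.043375
s5 ecc 0.9977304907289275 shift [-1.364 -4.74 ] scale 1.0432434
230 11 [-0.414 -1.524] scale 1.0164902757955026
230 22 [-0.84  -3.095] scale 1.0335335287281284
230 33 [-1.28  -4.716] scale 1.0511580480288172
230 45 [-1.777 -6.543] scale 1.071083332600468
240 11 [-0.42  -1.547] scale 1.0167412464972296
240 22 [-0.853 -3.143] scale 1.0340525755557028
240 33 [-1.301 -4.79 ] scale 1.0519636107237125
240 45 [-1.805 -6.647] scale 1.0722242075712667
250 11 [-0.427 -1.571] scale 1.0169999744635394
250 22 [-0.867 -3.192] scale 1.0345879430761191
250 33 [-1.321 -4.866] scale 1.052794948958826
250 45 [-1.834 -6.755] scale 1.0734023015859224
```

```bash
python3 - <<'E'
from h import *
v=np.load("st.npy");c=bot.camera_params("side")
u=lambda x,y:np.array([(x+.5)/2.5+179.5,(y+.5)/2.5+224.5])
O=[((200,-80),u(62,248),u(51,243)),((200,120),u(355,193),u(357,186))]
for h in(0,12,33,45):
    print(h,[proj("",st(v,np.array([[*p,175+h]],float)),c)[0]for p,_,_ in O])
print("start",[o[1] for o in O],"now",[o[2] for o in O])
# fit start/now height with yaw/x/y nuisance kept: least squares on height only
for k in(1,2):
    s=least_squares(lambda h:np.concatenate([proj("",st(v,np.array([[*o[0],175+h[0]]],float)),c)[0]-o[k] for o in O]),[10.]);print("h",s.x,s.fun)
E
```

```text
0 [array([205.721, 325.435]), array([322.773, 302.947])]
12 [array([204.494, 324.717]), array([323.413, 301.884])]
33 [array([202.249, 323.403]), array([324.585, 299.943])]
45 [array([200.908, 322.618]), array([325.285, 298.782])]
start [array([204.5, 323.9]), array([321.7, 301.9])] now [array([200.1, 321.9]), array([322.5, 299.1])]
h [10.221] [0.179 0.925 1.617 0.144]
h [43.138] [ 1.019  0.842  2.675 -0.135]
```

The corner fit gives a start height of about 10 mm, so the lift did not begin at 0, and about 43–45 mm now. With no movement under 40 N, the platform is on its stops. Next I'll go back to the knob.

Call:
send_rows([
  {"fingers": 60,"travel": [0.09,-0.9,0],"turn": 0},
  {"fingers": 60,"travel": [0.09,-0.9,0],"turn": 0},
  {"fingers": 60,"travel": [0.09,-0.9,0],"turn": 0},
  {"fingers": 60,"travel": [0.09,-0.9,0],"turn": 0},
  {"fingers": 60,"travel": [0.09,-0.9,0],"turn": 0},
  {"fingers": 60,"travel": [0.09,-0.9,0],"turn": 0},
  {"fingers": 60,"travel": [0.09,-0.9,0],"turn": 0},
  {"fingers": 60,"travel": [0.09,-0.86,0],"turn": 0},
])

```text
t: 18.9
tool_pos: [473.2, 29.5, 271.0]
orientation: [-0.0, 0.994, 0.108, -0.002]
wrist_force: [-0.0, -0.7, -0.5]
finger_gap: 60.2
finger_force: 0.0
```

Call:
send_rows([
  {"fingers": 60,"travel": [0,0,0],"turn": 0},
  {"fingers": 60,"travel": [0,0,0],"turn": 0},
  {"fingers": 60,"travel": [0,0,0],"turn": 0},
  {"fingers": 60,"travel": [0,0,0],"turn": 0},
])

```text
t: 19.23
tool_pos: [474.3, 27.3, 271.9]
orientation: [0.0, 0.994, 0.107, -0.001]
wrist_force: [0.2, 1.1, 0.4]
finger_gap: 59.7
finger_force: 0.0
```

```bash
python3 -c "from h import *;where()"
```

```text
t 19.2333 st [-125.039   68.439  271.865] yaw -0.2372778222288115 F [0.397 1.027 0.38 ] gap 59.742910989895215 ff 0.0
```

Call:
send_rows([
  {"fingers": 60,"travel": [0,-0.05,0.53],"turn": 0},
  {"fingers": 60,"travel": [0,0,0.54],"turn": 0},
  {"fingers": 60,"travel": [0.3,0,0.43],"turn": 0},
  {"fingers": 60,"travel": [0.3,0,0.43],"turn": 0},
  {"fingers": 60,"travel": [0.3,0,0.43],"turn": 0},
  {"fingers": 60,"travel": [0.3,0,0.43],"turn": 0},
  {"fingers": 60,"travel": [0.3,0,0.43],"turn": 0},
  {"fingers": 60,"travel": [0,0,0],"turn": 0},
])

```text
t: 19.9
tool_pos: [511.7, 38.2, 189.7]
orientation: [-0.0, 0.994, 0.108, -0.001]
wrist_force: [0.5, 0.6, -0.3]
finger_gap: 60.1
finger_force: 0.0
```

Call:
send_rows([
  {"fingers": 60,"travel": [0,0,0],"turn": 0},
  {"fingers": 30,"travel": [0,0,0],"turn": 0},
  {"fingers": 20,"travel": [0,0,0],"turn": 0},
  {"fingers": 10,"travel": [0,0,0],"turn": 0},
  {"fingers": 10,"travel": [0,0,0],"turn": 0},
  {"fingers": 10,"travel": [0,0,0],"turn": 0},
], newtons=50)

```text
t: 20.4
tool_pos: [511.4, 37.0, 192.7]
orientation: [0.0, 0.994, 0.107, 0.001]
wrist_force: [0.8, -2.1, 1.9]
finger_gap: 23.1
finger_force: 48.9
```

```bash
python3 -c "from h import *;where()"
```

```text
t 20.4 st [-86.746  69.967 192.738] yaw -0.16829909718283592 F [ 0.327 -2.175  1.877] gap 23.098971418097896 ff 48.89675438404083
```

Gripped, so the knob is still out. Now I'll push it in along the axis.

Call:
send_rows([
  {"fingers": 10,"travel": [0.09,0,0.13],"turn": 0},
  {"fingers": 10,"travel": [0.09,0,0.13],"turn": 0},
  {"fingers": 10,"travel": [0.09,0,0.13],"turn": 0},
  {"fingers": 10,"travel": [0.09,0,0.13],"turn": 0},
  {"fingers": 10,"travel": [0.09,0,0.13],"turn": 0},
  {"fingers": 10,"travel": [0.09,0,0.13],"turn": 0},
  {"fingers": 10,"travel": [0.09,0,0.13],"turn": 0},
  {"fingers": 10,"travel": [0,0,0],"turn": 0},
])

```text
t: 21.07
tool_pos: [527.7, 40.8, 168.7]
orientation: [0.0, 0.994, 0.108, 0.001]
wrist_force: [3.7, -4.4, -0.8]
finger_gap: 23.6
finger_force: 49.0
```

```bash
python3 -c "from h import *;where()"
```

```text
t 21.0667 st [-69.96   70.079 168.674] yaw -0.15921803167253668 F [ 2.642 -5.144 -0.838] gap 23.555456938250067 ff 48.95843982696533
```

Call:
send_rows([
  {"fingers": 10,"travel": [0.03,0,0.05],"turn": 0},
  {"fingers": 10,"travel": [0.03,0,0.05],"turn": 0},
  {"fingers": 10,"travel": [0,0,0],"turn": 0},
  {"fingers": 10,"travel": [0,0,0],"turn": 0},
])

```text
t: 21.4
tool_pos: [528.2, 40.9, 167.8]
orientation: [0.001, 0.994, 0.107, 0.0]
wrist_force: [-1.9, -5.2, 13.3]
finger_gap: 23.5
finger_force: 50.3
```

```bash
python3 -c "from h import *;where()"
```

```text
t 21.4 st [-69.511  70.085 167.79 ] yaw -0.16861731161633295 F [-2.978 -4.622 13.339] gap 23.54705354963425 ff 50.348376631736755
```

Call:
send_rows([
  {"fingers": 60,"travel": [0,0,0],"turn": 0},
  {"fingers": 60,"travel": [0,0,0],"turn": 0},
  {"fingers": 60,"travel": [0,0,0],"turn": 0},
  {"fingers": 60,"travel": [-0.3,0,-0.43],"turn": 0},
  {"fingers": 60,"travel": [-0.57,0,-0.82],"turn": 0},
  {"fingers": 60,"travel": [-0.57,0,-0.82],"turn": 0},
  {"fingers": 60,"travel": [-0.57,0,-0.82],"turn": 0},
  {"fingers": 60,"travel": [-0.57,0,-0.82],"turn": 0},
])

```text
t: 22.07
tool_pos: [463.2, 28.1, 260.6]
orientation: [-0.0, 0.994, 0.108, -0.001]
wrist_force: [0.9, 0.0, 0.6]
finger_gap: 59.9
finger_force: 0.0
```

Call:
send_rows([
  {"fingers": 60,"travel": [-0.8,0,-1],"turn": 0},
  {"fingers": 60,"travel": [-0.8,0,-0.5],"turn": 0},
  {"fingers": 60,"travel": [0,0,0],"turn": 0},
  {"fingers": 60,"travel": [0,0,0],"turn": 0},
  {"fingers": 60,"travel": [0,0,0],"turn": 0},
])

```text
t: 22.48
tool_pos: [425.7, 19.4, 297.1]
orientation: [-0.0, 0.994, 0.108, 0.0]
wrist_force: [-0.6, -1.2, 0.2]
finger_gap: 60.0
finger_force: 0.0
```

```bash
python3 - <<'E'
from h import *
where();side(6)
i=bot.read_camera("wrist");a=bot.read_camera("scene")[140:330,190:400];s=cv2.imread("pics/s6.png")
f=lambda x:cv2.resize(x,(400,290))
cv2.imwrite("pics/fin.png",cv2.convertScaleAbs(np.vstack([np.hstack([f(i),f(a)]),np.hstack([f(s[100:340,100:380]),f(s[225:335,180:340])])]),alpha=1.6,beta=10))
E
```

```text
t 22.4833 st [-174.159   71.268  297.098] yaw -0.11545820119447091 F [-0.821 -1.006  0.206] gap 60.034592801936206 ff 0.0
side shift px -0.7300606 -4.1868334 score 0.9519196152687073 px per 20mm [-0.716 -2.817]
```

View pics/fin.png

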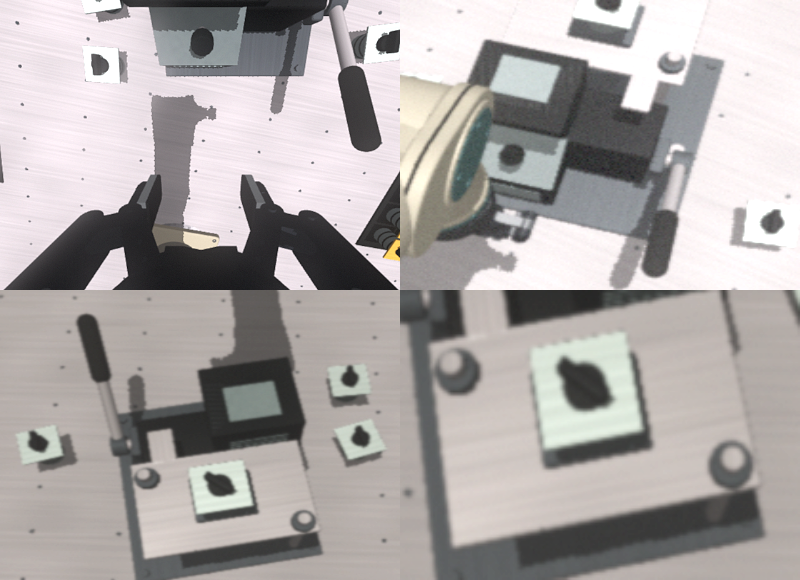

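The final views show the knob head close to the panel (wrist, at 202,42), the lever up, all loose switches standing in place, and the platform steady under its collars. Handing in.

```bash
python3 -c "from cell import bot;print(bot.sign_off())"
```

```text
the job is handed in; nothing more can be done
None
```

The job is handed in, but the sign-off gave no verdict: the knob was pulled out, the platform was pumped until the lever went hard (I measured about 43 mm of lift, right at the 43 mm limit), the lever is back up, the knob is home, and the loose switches stand where they were.

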